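# Show the cabin door knob to a caller

### The job

A customer on a video call wants to see the cabin door knob: gently push the turntable round, without gripping it, until the knob stands squarely in front of the phone, on the side of the turntable nearest to it. Then point at the knob with the fingertips from just above, two or three centimetres off its top, and stay there for a good two seconds. The pieces are polished for sale, so touch none of them and lift nothing; leave the phone and the other things on the counter alone.

Things in the scene. Friction and masses are not known exactly. Their poses are not given: they have to be found in the camera images.
- turntable: Walnut turntable disc, 340 mm across, 20 mm thick, top 40 mm above the counter, thin brass band round its edge. Turns either way about its vertical axis with light friction (about 0.2 N m, some 1.5 N at a handle) and stops where it is left. Origin on the axis at the disc's underside, 20 mm above the counter; z up; x points at handle_a. Two bar handles stand on top near the edge, half a turn apart
- handle_a (a point): Middle of one brass bar handle on the turntable: a level bar 90 mm long, 10 mm thick, square to the radius, 148 mm from the axis; its centre line (this point) is 30 mm above the disc's top. It stands on two round 10 mm posts, one at each end, 45 mm from the middle; there is room beyond each end to push sideways on the post
- handle_b (a point): The same point on the other, equal, handle, half a turn round
- knob: The cabin door knob: old brass with greenish verdigris spots, standing on its round rose plate on the turntable, loose, 0.35 kg. Rose 60 mm across, then a neck 22 mm thick, then the knob 54 mm across; 60 mm high in all. Origin: centre of its underside; z up. It rides about 88 mm from the turntable's axis
- knob_top (a point): The centre of the top of the cabin door knob, 60 mm above the turntable's top (100 mm above the counter)
- phone: Phone on its low stand, fixed on the counter beside the turntable: black, 152 mm wide, 74 mm high, on its long side, on a round dark base 90 mm across; 112 mm high in all. Origin on the counter under the phone; x points away from the turntable, straight along the line from its axis, y along the phone's width, z up. Screen and lens look along -x at the turntable, whose axis is 250 to 275 mm away
- compass: The polished brass compass bowl, 80 mm across (96 mm over its two gimbal pins), 47 mm high, with a white card on top; loose on the turntable. Origin: centre of its underside
- turnbuckle: The bronze turnbuckle lying on the turntable, loose, 130 mm long, 22 mm wide, 18 mm high. Origin: underside, middle; x along its length
- oarlock_a: A brass oarlock lying flat on the turntable, loose: a U 62 mm across of 13 mm bar with a straight shank, 118 mm long in all. Origin: underside, at the middle of the U; the shank points along its -x
- oarlock_b: The second, equal, oarlock
- polish_tin: A round tin of brass polish on the counter, 74 mm across, 45 mm high, loose. Origin: centre of its underside
- cleat: A bronze horn cleat on the counter, 137 mm long, 43 mm high, loose. Origin: centre of its underside; x along its length
- pulley: A small wooden-cheeked pulley block lying flat on the counter, 60 mm across, 95 mm long with its brass eye, 33 mm high, loose. Origin: underside, centre of the block
Mind the look-alikes: they are no part of the job. What is shaped like the turnbuckle but orange, pink or red is not meant.

How it is judged (in metres and radians):
On the way, in this order (a step that is already met when the one before it is completed fails the run):
1. the turntable is let go, at rest, with the cabin door knob in front of the phone (y of knob in the frame of phone between -0.025 and 0.025 m and x of knob in the frame of phone above -0.21 m and angular speed of turntable below 0.05 rad/s and contact force between each of the fingers, the arm and turntable below 0.1 N), for 0.2 s.
2. the fingertips dwell just above the knob, touching nothing, while it stands in front of the phone (y of knob in the frame of phone between -0.025 and 0.025 m and x of knob in the frame of phone above -0.21 m and horizontal distance between the grasp point and knob_top below 0.025 m and z of the grasp point in the frame of knob_top between 0.015 and 0.075 m and angular speed of turntable below 0.05 rad/s), for 1.7 s.
At the end, for the whole second after the job is handed in: Turntable at rest, knob within 25 mm of the line straight out from the phone's middle, on the phone's side; knob and compass upright, all five pieces on the turntable. Before: turntable let go, tool point 1.7 s within 25 mm of straight above the knob's top and 15 to 75 mm over it (y of knob in the frame of phone between -0.025 and 0.025 m and x of knob in the frame of phone above -0.21 m and angular speed of turntable below 0.05 rad/s and height (world z) of knob between 0.03 and 0.05 m and horizontal distance between each of knob, compass, turnbuckle, oarlock_a, oarlock_b and turntable below 0.14 m and height (world z) of compass between 0.03 and 0.05 m and height (world z) of turnbuckle between 0.03 and 0.05 m and height (world z) of oarlock_a between 0.03 and 0.05 m and height (world z) of oarlock_b between 0.03 and 0.05 m and angle between each of knob, compass's own z axis and vertical below 0.1 rad); the robot touches nothing.
It fails at once if the robot touches one of the pieces on the turntable (contact force between any of the fingers, the arm and knob above 0.3 N or contact force between any of the fingers, the arm and compass above 0.3 N or contact force between any of the fingers, the arm and turnbuckle above 0.3 N or contact force between any of the fingers, the arm and oarlock_a above 0.3 N or contact force between any of the fingers, the arm and oarlock_b above 0.3 N).
It fails at once if a piece is lifted or toppled off the turntable (height (world z) of any of knob, compass, turnbuckle, oarlock_a, oarlock_b above 0.055 m).
It fails at once if the turntable is spun roughly, faster than 3 rad/s (angular speed of turntable above 3 rad/s).
It fails at once if the standing turntable or its handle is gripped, or pressed hard, with over 25 N (contact force between the fingers and turntable above 25 N and angular speed of turntable below 0.05 rad/s).
It fails at once if the robot pushes against the phone, or another thing on the counter is moved more than 15 mm (contact force between any of the fingers, the arm and phone above 1 N or distance of any of polish_tin, cleat, pulley from where it was at the start of the episode above 0.015 m).
It also fails if it takes over 51 s, if anything falls off the work surface, if the arm or the gripper's body presses on something with over 40 N, if the wrist force passes 120 N, or if a joint passes its speed limit or range.

### The arm

A 6-joint arm with a two-finger parallel gripper is mounted at the origin on the work surface. World frame = base frame: x ahead of the robot, y to its left, z up, the work surface at z = 0. Lengths are in mm, angles in degrees, forces in N, time in s.
With the tool pointing down it reaches from about 350 to 850 mm from the base axis. Payload 8.1 kg.
Tool frame: the origin (TCP) lies between the finger pads, 19 mm behind the fingertips; this is the grasp point; z points along the fingers, y is the line along which they close (so a half turn about z gives the same grasp; the last joint's range is limited). The gripper opens to 85 mm and grips with 20 to 120 N. Pads are 22 mm wide; open, the fingers measure 114 mm over their backs; the gripper's body (76 mm by 85 mm) begins 54 mm behind the grasp point. The pads swing forward as they close: fully open they stand 13 mm farther back than shut.
Start: joints at [-77.601, 7.471, 85.268, -0, 87.261, -4.893], TCP at [178.364, -572.88, 249.992] pointing down, gripper open.
Joint ranges: [-169.43, 169.43], [-51.17, 129.36], [1.28, 143.12], [-76.62, 256.62], [0, 156.53], [-152.29, 152.29]. Speed limits (degrees/s): [136.94, 136.94, 159.86, 180, 180, 180].

### API

Orientations are given as [roll, pitch, yaw] about the fixed x, y, z axes, in that order (R = Rz(yaw) Ry(pitch) Rx(roll)).
In Python, from bench import r gives the robot as it stands. The module is installed in compiled form; this text tells all that it offers.
- The arm moves only by the tool servo_tool, never from a script. Its arguments are lists of equal length, an entry for each row: "fingers": the finger opening in m, from 0 to 0.0854; "linear": the shift along the tool's x, y, z in m, a list of three; "rotation": the turn, a rotation vector about the tool's x, y, z in degrees, a list of three. A call has 1 to 10 rows; each row is the pose to reach, as a shift and turn from the pose commanded when the call began, along the tool's axes at that moment; what a row does not reach only later rows make up. A row lasts 1/10 s, in which the tool goes at most 50 mm and 8.59 degrees, less where a joint would pass 70% of its speed; a pose out of reach is approached as far as the arm can. A call with a gripper value outside its range is refused whole. The fingers move at their own pace and stop on an object; "force" is the grip in N (left out, the last holds). Time passes only in rows, so rows that repeat a pose let the fingers close. It gives the time, the measured TCP pose, the force, the opening and the grip force at its end, in the units of the state.
- r.sense(): the state, without advancing time (a new reading comes with each control period).
- r.snapshot(name): name is "scene" or "side" or "wrist"; returns a dict with "frame" (400x640x3 uint8, red, green, blue), "fx", "fy", "cx", "cy" (pixels), "camera_from_world" (4x4, takes a point from world to camera coordinates). Camera axes: x right, y up, looking along -z (the intrinsics and any distortion apply to the point x, -y, -z); pixel columns grow to the right and rows downward; lengths in mm; the calibration is good to about 2 mm. The wrist camera is an equidistant fisheye: a pixel r from the principal point sees the ray r / f radians off the axis. A picture is of the moment at which its call begins. There is no depth.
- r.hand_in(): hands the job in; it is judged then, once.
The state is a dict: "time": time; "joint_pos": joint angles; "qd": joint speeds; "joint_efforts": joint torques, N m; "tool_pos": TCP position; "tcp_rot": TCP orientation; "ft_force": force on the tool from outside, world axes, zero at the start; "wrist_torque": the same for the moment, N m; "finger_gap": finger opening in mm; "grip_force": force on a finger pad.
Only numpy, scipy, OpenCV 4.12 (cv2) and the standard library are available. Lean on these libraries where they do the work, as an engineer would, in place of code of your own. Each camera call takes 0.05 s, during which the arm holds its last target. There are 200 camera calls.

## Working session

There is one attempt and no reset: what is moved stays moved. The work goes in short steps, Python scripts to look and compute and a tool call to move; the robot and the scene stay as the last step left them, time stands still between calls to the robot, and variables do not carry over. Pictures are saved under pics/ and viewed, at most 10 in all, crops included, and the job is handed in when it is done.

Besides the shell and the picture viewer there is one more tool, called by a JSON object that holds its "op" and its "data", one argument or row to a line. servo_tool: Moves the arm, as the interface text tells. Its arguments: {"type":"object","properties":{"fingers":{"type":"array","items":{"type":"number"}},"linear":{"type":"array","items":{"type":"array","items":{"type":"number"}}},"rotation":{"type":"array","items":{"type":"array","items":{"type":"number"}}},"force":{"type":"number"}},"required":["fingers","linear","rotation"]}

```bash
mkdir -p pics; cat > h.py <<'E'
import numpy as np, cv2, pickle
from bench import r
def snap(n,f):
    s=r.snapshot(n); pickle.dump(s,open(f'pics/{f}.pkl','wb')); cv2.imwrite(f'pics/{f}.png',s['frame'][...,::-1]); return s
def load(f): return pickle.load(open(f'pics/{f}.pkl','rb'))
def ray(s,u,v,fish=False):
    M=np.array(s['camera_from_world']); R,t=M[:3,:3],M[:3,3]
    x=(u-s['cx'])/s['fx']; y=(v-s['cy'])/s['fy']
    if fish:
        th=np.hypot(x,y); k=np.sin(th)/max(th,1e-9); d=np.array([x*k,-y*k,-np.cos(th)])
    else: d=np.array([x,-y,-1.])
    return -R.T@t, R.T@d
def plane(s,u,v,z,fish=False):
    o,d=ray(s,u,v,fish); return o+d*(z-o[2])/d[2]
def proj(s,p):
    M=np.array(s['camera_from_world']); c=M[:3,:3]@np.array(p)+M[:3,3]
    return s['cx']+s['fx']*c[0]/-c[2], s['cy']+s['fy']*-c[1]/-c[2]
E
python3 - <<'E'
from h import *
for n in('scene','side'):
    s=snap(n,n+'0'); print({k:(v if k!='frame' else 0) for k,v in s.items()})
st=r.sense(); print(st)
a=np.vstack([load('scene0')['frame'],load('side0')['frame']])
E
```

```text
{'frame': 0, 'fx': 368.33550072137115, 'fy': 368.33550072137115, 'cx': 316.0280832318477, 'cy': 199.11526250971878, 'camera_from_world': array([[ 4.96856450e-01,  8.67693391e-01, -1.55514252e-02,
        -2.60849098e+02],
       [-6.43749842e-01,  3.80521694e-01,  6.63919710e-01,
         2.88718231e+02],
       [ 5.81996399e-01, -3.19861563e-01,  7.47642142e-01,
        -1.38592144e+03],
       [ 0.00000000e+00,  0.00000000e+00,  0.00000000e+00,
         1.00000000e+00]])}
{'frame': 0, 'fx': 375.83527443706413, 'fy': 375.83527443706413, 'cx': 314.79634135995406, 'cy': 200.65489436173064, 'camera_from_world': array([[-7.07093463e-01, -7.06827515e-01, -2.03395859e-02,
         3.62914682e+02],
       [ 4.07629889e-01, -4.30949552e-01,  8.05059226e-01,
        -2.75909653e+02],
       [-5.77803348e-01,  5.60961092e-01,  5.92845633e-01,
        -7.91774934e+02],
       [ 0.00000000e+00,  0.00000000e+00,  0.00000000e+00,
         1.00000000e+00]])}
{'time': 0.1, 'joint_pos': array([-7.76035593e+01,  7.51223665e+00,  8.53247186e+01, -9.72720060e-04,
        8.72619962e+01, -4.89314728e+00]), 'qd': array([ 0.02886585, -0.1628562 , -0.09814828, -0.02353007, -0.09578522,
       -0.05571015]), 'joint_efforts': array([ 1.87694277e-03, -5.70950961e+01, -5.01944768e+01, -2.38130033e-04,
        8.17251974e-03,  4.15429270e-05]), 'tool_pos': array([ 178.23230754, -572.41410528,  249.01804354]), 'tcp_rot': array([-1.79901326e+02, -7.47234741e-03,  1.72896288e+01]), 'ft_force': array([0.2075497 , 0.34945143, 0.59961399]), 'wrist_torque': array([-0.01940577,  0.03253835,  0.0174981 ]), 'grip_force': 0.0, 'finger_gap': 85.37041761080384}
```

View pics/scene0.png

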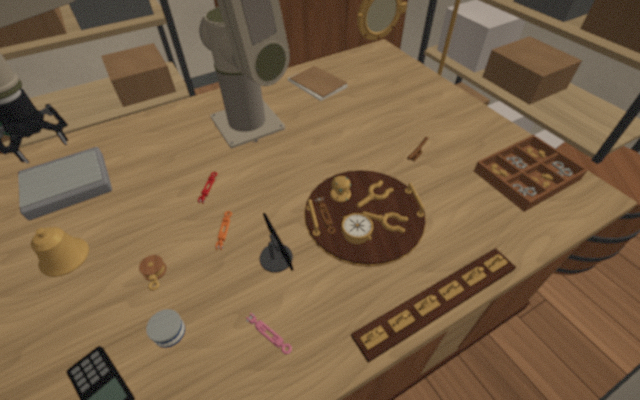

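View pics/side0.png

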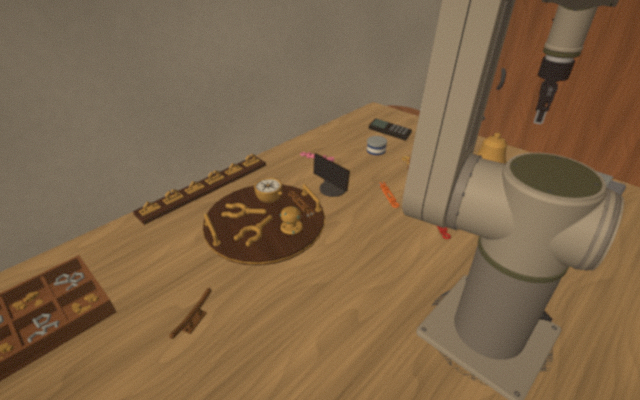

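The scene view shows the turntable at about (364,217), the knob at (341,188), the compass at (357,228), the handles near (312,216) and (414,200), and the phone on its base at (277,257). In the side view the knob is at (291,219), the disc at (264,222) and the phone at (331,175). Next I'll make an enlarged crop of each and a first measurement.

```bash
python3 - <<'E'
from h import *
a=load('scene0');b=load('side0')
ca=a['frame'][160:280,255:435]; cb=b['frame'][145:275,190:360]
A=cv2.resize(ca,(720,480),interpolation=cv2.INTER_CUBIC)
cv2.imwrite('pics/c1.png',A[...,::-1])
B=cv2.resize(cb,(680,520),interpolation=cv2.INTER_CUBIC)
cv2.imwrite('pics/c2.png',B[...,::-1])
E
```

```text
(no output)
```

View pics/c1.png

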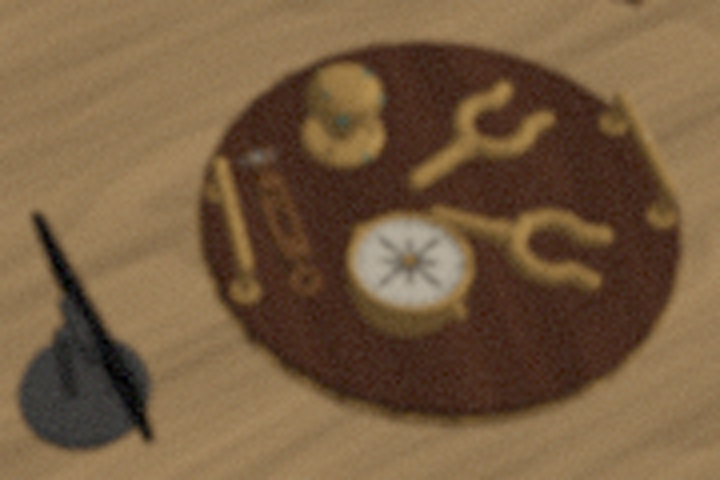

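View pics/c2.png

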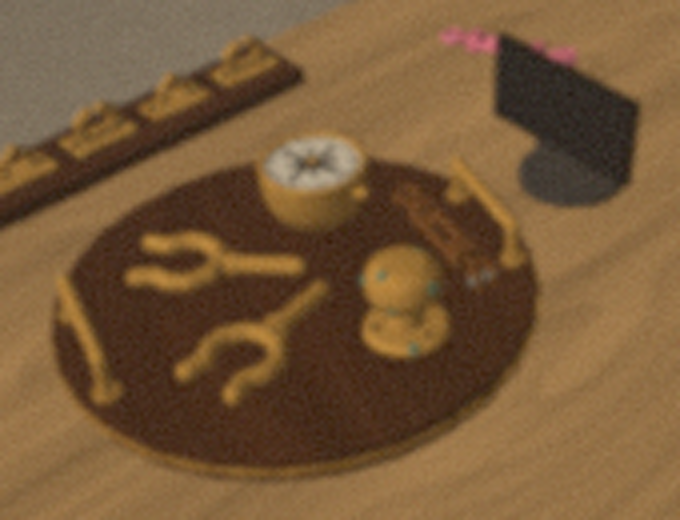

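The crops confirm the knob: a ball on a rose with green verdigris spots, the only such piece on the disc, at scene (341,183) and side (291,215). Handle 1 is the one by the phone and handle 2 is opposite. The brown turnbuckle lies just inside handle 1.

```bash
cat > m.py <<'E'
from h import *
from scipy.optimize import least_squares
def disc(s,roi):
    x0,y0,x1,y1=roi; f=s['frame'].astype(int); m=np.zeros(f.shape[:2],np.uint8)
    q=f[y0:y1,x0:x1]; m[y0:y1,x0:x1]=((q.sum(2)<200)&(q[...,0]>q[...,2]+15))*255
    m=cv2.morphologyEx(m,cv2.MORPH_CLOSE,np.ones((5,5)))
    c=max(cv2.findContours(m,0,1)[0],key=cv2.contourArea); h=cv2.convexHull(c)[:,0]
    P=np.array([plane(s,u+.0,v+.0,40)[:2] for u,v in h])
    g=least_squares(lambda q:np.hypot(*(P-q[:2]).T)-q[2],[*P.mean(0),170],loss='soft_l1',f_scale=3)
    return g.x
def tri(a,pa,b,pb):
    o1,d1=ray(a,*pa);o2,d2=ray(b,*pb)
    t=np.linalg.lstsq(np.c_[d1,-d2],o2-o1,rcond=None)[0]
    p,q=o1+t[0]*d1,o2+t[1]*d2; return (p+q)/2,np.linalg.norm(p-q)
E
python3 - <<'E'
from m import *
np.set_printoptions(precision=1,suppress=True)
a=load('scene0');b=load('side0')
A=lambda x,y:(255+x/4-.4,160+y/4-.4); B=lambda x,y:(190+x/4-.4,145+y/4-.4)
print('disc',disc(a,(300,165,430,270)),disc(b,(198,180,330,268)))
P={'head':((346,92),(402,278)),'phone_base':((85,392),(573,175)),'h1_0':((222,165),(515,252)),'h1_1':((246,280),(455,160)),'h2_0':((625,95),(105,390)),'h2_1':((672,205),(65,285)),
'ph_top0':((38,215),(635,103)),'ph_top1':((97,330),(502,38)),'ph_bot1':((148,437),(500,108)),'tb0':((262,175),(475,270)),'tb1':((308,280),(402,190))}
for k,(p,q) in P.items(): print(k,*tri(a,A(*p),b,B(*q)))
print('phone base planes',plane(a,*A(85,392),8),plane(b,*B(573,175),8))
print('rose',plane(a,*A(345,138),43),plane(b,*B(405,330),43))
E
```

```text
disc [610.4 106.  167.3] [599.1 113.3 168.3]
head [515.3  88.6  85.1] 1.5943347730251272
phone_base [ 595.8 -165.1    2.3] 1.4487222938437254
h1_0 [508.   -9.5  55.9] 1.4764562572517972
h1_1 [611.4 -49.5  66.5] 2.5422635916961367
h2_0 [598.2 274.4  57. ] 10.05796410046872
h2_1 [700.9 234.4  61.8] 2.8218726826895555
ph_top0 [ 524.2 -153.6  106.5] 2.3350684111966915
ph_top1 [ 644.3 -153.3  120.2] 25.47674312503904
ph_bot1 [ 668.8 -153.6   40.5] 3.287814725484436
tb0 [523.1  14.9  45.7] 0.6435609375091146
tb1 [624.8  -8.5  53.7] 0.010706465552909087
phone base planes [ 600.  -165.7    8. ] [ 590.  -159.7    8. ]
rose [521.3  86.6  43. ] [512.8  90.4  43. ]
```

```bash
cat >> h.py <<'E'
from scipy.spatial.transform import Rotation as Ro
def rel(p,yaw,st=None):
    st=st or r.sense(); R=Ro.from_euler('xyz',st['tcp_rot'],degrees=True)
    d=R.inv().apply(np.array(p)-st['tool_pos'])/1000
    w=(R.inv()*Ro.from_euler('xyz',[180,0,yaw],degrees=True)).as_rotvec(degrees=True)
    return d.round(4),w.round(1)
E
python3 - <<'E'
from m import *
np.set_printoptions(precision=1,suppress=True)
a=load('scene0');b=load('side0')
A=lambda x,y:(255+x/4-.4,160+y/4-.4); B=lambda x,y:(190+x/4-.4,145+y/4-.4)
for k,p,q in (('h2_0',(622,95),(105,392)),('h2_1',(674,208),(63,282)),('h1_0',(222,163),(515,252)),('h1_1',(247,285),(457,160))):
    print(k,plane(a,*A(*p),70),plane(b,*B(*q),70))
print('cleat',plane(a,418,150,20),plane(b,191,315,20),'oar tips',plane(a,*A(605,235),46),plane(a,*A(597,282),46))
C=np.array([604.7,111.5]); t=np.radians(72.2-16.9); u=np.array([np.cos(t),np.sin(t)]);
th=72.2; rd=np.array([np.cos(np.radians(th)),np.sin(np.radians(th))]); cw=np.array([rd[1],-rd[0]])
post=C+148*rd+45*cw; tgt=post+cw*35
print('post',post,'tgt',tgt, rel([*tgt,160],th))
E
```

```text
h2_0 [607.9 267.4  70. ] [578.7 278.4  70. ]
h2_1 [708.6 229.3  70. ] [693.4 237.2  70. ]
h1_0 [517.9 -13.8  70. ] [494.6   2.8  70. ]
h1_1 [618.5 -51.3  70. ] [605.8 -48.2  70. ]
cleat [466.3 428.6  20. ] [472.6 420.8  20. ] oar tips [690.3 190.2  46. ] [719.2 160.1  46. ]
post [692.8 238.7] tgt [726.1 228. ] (array([ 0.8, -0.6,  0.1]), array([ -0.1,  -0.1, -54.9]))
```

{"op": "servo_tool", "data": {
  "fingers": [0,0,0,0,0,0,0,0,0,0],
  "linear": [
    [0.36,-0.284,0.0],
    [0.36,-0.284,0.0],
    [0.36,-0.284,0.0],
    [0.36,-0.284,0.0],
    [0.36,-0.284,0.0],
    [0.36,-0.284,0.0],
    [0.36,-0.284,0.0],
    [0.36,-0.284,0.0],
    [0.36,-0.284,0.0],
    [0.36,-0.284,0.0]
  ],
  "rotation": [
    [0,0,-5],
    [0,0,-10],
    [0,0,-15],
    [0,0,-20],
    [0,0,-25],
    [0,0,-30],
    [0,0,-35],
    [0,0,-40],
    [0,0,-45],
    [0,0,-45]
  ]
}}

```text
time: 1.1
tool_pos: [439.6, -190.4, 249.7]
tcp_rot: [-180.0, -0.1, 62.7]
ft_force: [-0.1, 0.1, -0.4]
finger_gap: -0.4
grip_force: 0.0
```

```bash
python3 - <<'E'
from h import *
st=r.sense();print(st['time'],st['tool_pos'],st['tcp_rot'],st['qd'])
print(rel([726,228,170],72.2,st))
E
```

```text
1.1 [ 439.57060231 -190.36748994  249.71446171] [-1.79978285e+02 -1.03076852e-01  6.27340230e+01] [ 5.90046626  2.54759915 -2.05682384 -2.4983328  -0.22164361 10.22705797]
(array([0.503 , 0.063 , 0.0806]), array([-0. , -0.1, -9.5]))
```

{"op": "servo_tool", "data": {
  "fingers": [0,0,0,0,0,0,0,0,0,0,0,0],
  "linear": [
    [0.5,0.063,0.0],
    [0.5,0.063,0.0]
  ],
  "rotation": [
    [0,0,-3],
    [0,0,-6]
  ]
}}

```text
validation failed for argument at $.li...
```

{"op": "servo_tool", "data": {
  "fingers": [0,0,0,0,0,0,0,0,0,0],
  "linear": [
    [0.47,0.059,0.04],
    [0.47,0.059,0.04],
    [0.47,0.059,0.04],
    [0.47,0.059,0.04],
    [0.47,0.059,0.04],
    [0.47,0.059,0.04],
    [0.47,0.059,0.04],
    [0.47,0.059,0.04],
    [0.47,0.059,0.04],
    [0.47,0.059,0.04]
  ],
  "rotation": [
    [0,0,-3],
    [0,0,-6],
    [0,0,-9.5],
    [0,0,-9.5],
    [0,0,-9.5],
    [0,0,-9.5],
    [0,0,-9.5],
    [0,0,-9.5],
    [0,0,-9.5],
    [0,0,-9.5]
  ]
}}

```text
time: 2.1
tool_pos: [709.1, 196.8, 207.9]
tcp_rot: [-179.9, 0.0, 71.9]
ft_force: [0.2, -0.6, 0.1]
finger_gap: 0.1
grip_force: 0.0
```

```bash
python3 - <<'E'
from h import *
s=snap('wrist','w1'); print(s['fx'],s['cx'],s['cy'])
st=r.sense();print(st['time'],st['tool_pos'],st['tcp_rot'])
E
```

```text
309.70691628693146 314.7597487822263 201.4019014920466
2.15 [709.50209396 198.86301467 207.01190199] [-1.79860752e+02 -2.20206500e-02  7.19345278e+01]
```

View pics/w1.png

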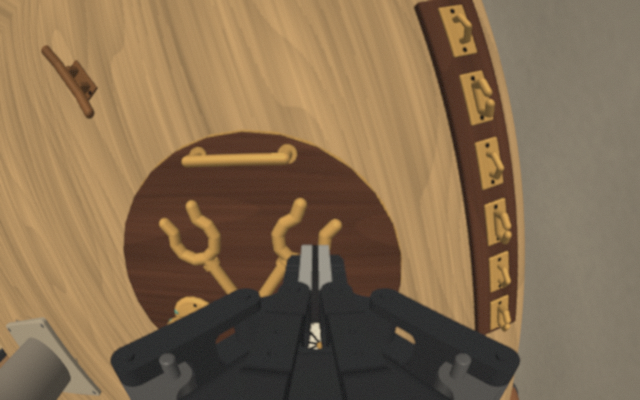

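The wrist view shows handle 2's bar running from about (186,160) to (293,156). The disc edge is clear, and the oarlock tip nearest the fingers is at (335,226).

```bash
python3 - <<'E'
from m import *
np.set_printoptions(precision=1,suppress=True)
s=load('w1')
for n,p,z in (('barL',(186,161),70),('barR',(291,157),70),('postR foot',(289,153),45),('oar1',(335,226),47),('oar2',(299,204),47)):
    print(n,plane(s,*p,z,True))
e=np.array([plane(s,*p,40,True)[:2] for p in((250,132),(180,158),(130,215),(124,250),(320,142),(370,178),(400,250),(395,290))])
g=least_squares(lambda q:np.hypot(*(e-q[:2]).T)-q[2],[605,111,170]);print('disc',g.x,g.fun)
E
```

```text
barL [607.8 264.7  70. ]
barR [700.3 235.9  70. ]
postR foot [696.6 236.7  45. ]
oar1 [716.1 153.8  47. ]
oar2 [689.6 186.8  47. ]
disc [611.2 114.2 164.5] [-1.2 -7.9 -0.1  4.5  4.4  4.7 -0.4 -4. ]
```

{"op": "servo_tool", "data": {
  "fingers": [0,0,0,0,0,0,0],
  "linear": [
    [0.033,0.007,0.02],
    [0.033,0.007,0.06],
    [0.033,0.007,0.1],
    [0.033,0.007,0.125],
    [0.033,0.007,0.137],
    [0.033,0.007,0.137],
    [0.033,0.007,0.137]
  ],
  "rotation": [
    [0,0,0],
    [0,0,0],
    [0,0,0],
    [0,0,-0.5],
    [0,0,-0.5],
    [0,0,-0.5],
    [0,0,-0.5]
  ]
}}

```text
time: 2.85
tool_pos: [726.3, 222.8, 74.6]
tcp_rot: [179.9, -0.0, 72.2]
ft_force: [0.7, -0.8, 0.5]
finger_gap: -0.1
grip_force: 0.0
```

```bash
python3 - <<'E'
from h import *
s=snap('wrist','w2'); a=snap('scene','s2'); b=snap('side','b2')
i=s['frame'][60:290,150:450]; i=cv2.resize(i,(600,460)); 
j=cv2.resize(a['frame'][160:270,340:440],(0,0),fx=4,fy=4)[:460,:200+0]
cv2.imwrite('pics/w2c.png',i[...,::-1])
E
```

```text
(no output)
```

View pics/w2c.png

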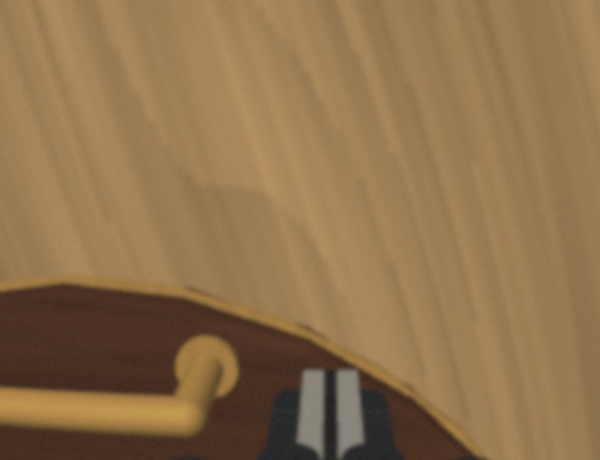

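The bar end is at full-image pixel (252,267) and the closed fingertips are to its right at (315,245), clear of it by a small gap.

```bash
python3 - <<'E'
from m import *
np.set_printoptions(precision=1,suppress=True)
s=load('w2');st=r.sense(); R=Ro.from_euler('xyz',st['tcp_rot'],degrees=True)
print(st['tool_pos'],st['time'])
for n,p,z in (('barend',(254,266),70),('post foot',(253,243),42),('edge',(302,225),40),('tipL',(301,246),55),('tipR',(330,246),55)):
    q=plane(s,*p,z,True); print(n,q,'tool',R.inv().apply(q-st['tool_pos']))
E
```

```text
[727.1 223.3  76.1] 3.0
barend [699.7 235.9  70. ] tool [  3.6 -30.    6. ]
post foot [694.  236.7  42. ] tool [  2.6 -35.7  34. ]
edge [723.9 238.1  40. ] tool [13.  -7.7 36.1]
tipL [722.1 232.7  55. ] tool [ 7.4 -7.7 21.1]
tipR [736.4 228.2  55. ] tool [ 7.4  7.3 21.2]
```

{"op": "servo_tool", "data": {
  "fingers": [0,0,0,0,0,0],
  "linear": [
    [0.002,-0.002,0.003],
    [0.003,-0.006,0.004],
    [0.003,-0.01,0.004],
    [0.003,-0.013,0.004],
    [0.003,-0.016,0.004],
    [0.003,-0.018,0.004]
  ],
  "rotation": [
    [0,0,0],
    [0,0,0],
    [0,0,0],
    [0,0,0],
    [0,0,0],
    [0,0,0]
  ]
}}

```text
time: 3.6
tool_pos: [709.2, 231.7, 69.3]
tcp_rot: [180.0, -0.0, 72.3]
ft_force: [2.3, 0.9, -0.7]
finger_gap: -0.2
grip_force: 0.9
```

```bash
python3 - <<'E'
from h import *
for k in range(1):
    s=snap('wrist','w3'); st=r.sense(); print(st['time'],st['tool_pos'],st['ft_force'])
cv2.imwrite('pics/w3c.png',cv2.resize(s['frame'][180:290,200:380],(540,330))[...,::-1])
E
```

```text
3.65 [708.9482938  231.75023622  69.23372974] [ 0.16738392 -0.83900807 -1.02359032]
```

View pics/w3c.png

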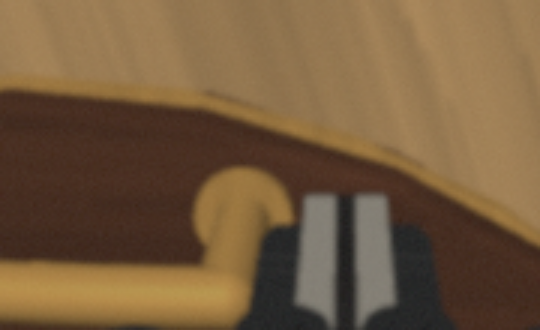

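The finger's side now touches the post (about 2 N). Next I'll start the gentle arc, 20° per second, anticlockwise.

{"op": "servo_tool", "data": {
  "fingers": [0,0,0,0,0,0,0,0,0,0],
  "linear": [
    [0.0021,-0.0051,0],
    [0.004,-0.0103,0],
    [0.0057,-0.0155,0],
    [0.0072,-0.0208,0],
    [0.0086,-0.0261,0],
    [0.0097,-0.0315,0],
    [0.0107,-0.0369,0],
    [0.0115,-0.0424,0],
    [0.0121,-0.0478,0],
    [0.0125,-0.0533,0]
  ],
  "rotation": [
    [0,0,-2],
    [0,0,-4],
    [0,0,-6],
    [0,0,-8],
    [0,0,-10],
    [0,0,-12],
    [0,0,-14],
    [0,0,-16],
    [0,0,-18],
    [0,0,-20]
  ]
}}

```text
time: 4.65
tool_pos: [661.8, 259.8, 69.0]
tcp_rot: [-180.0, 0.0, 92.5]
ft_force: [2.5, -1.1, 0.4]
finger_gap: 0.1
grip_force: 0.6
```

{"op": "servo_tool", "data": {
  "fingers": [0,0,0,0,0,0,0,0,0,0],
  "linear": [
    [0.0021,-0.0051,0],
    [0.004,-0.0103,0],
    [0.0057,-0.0155,0],
    [0.0072,-0.0208,0],
    [0.0086,-0.0261,0],
    [0.0097,-0.0315,0],
    [0.0107,-0.0369,0],
    [0.0115,-0.0424,0],
    [0.0121,-0.0478,0],
    [0.0125,-0.0533,0]
  ],
  "rotation": [
    [0,0,-2],
    [0,0,-4],
    [0,0,-6],
    [0,0,-8],
    [0,0,-10],
    [0,0,-12],
    [0,0,-14],
    [0,0,-16],
    [0,0,-18],
    [0,0,-20]
  ]
}}

```text
time: 5.65
tool_pos: [608.0, 270.1, 69.0]
tcp_rot: [180.0, -0.0, 112.5]
ft_force: [2.2, -0.9, -0.5]
finger_gap: -0.1
grip_force: 0.6
```

```bash
python3 - <<'E'
from h import *
s=snap('wrist','w4');snap('scene','s4');snap('side','b4'); st=r.sense(); print(st['time'],st['tool_pos'],st['tcp_rot'],st['ft_force'])
g=load('s4')['frame'][160:280,255:435]; h=load('b4')['frame'][145:275,190:360]; w=s['frame'][150:300,200:400]
o=np.hstack([cv2.resize(x,(266*1,200)) for x in (g,h,w)])
o=np.vstack([np.hstack([cv2.resize(g,(400,267)),cv2.resize(h,(349,267))]),np.hstack([cv2.resize(w,(356,267)),np.zeros((267,393,3),np.uint8)])])
cv2.imwrite('pics/q4.png',o[...,::-1])
E
```

```text
5.8 [607.77448422 270.12984443  68.83076874] [-1.79958744e+02 -1.68675480e-02  1.12321176e+02] [ 0.15471211 -0.61290745  0.67240967]
```

View pics/q4.png

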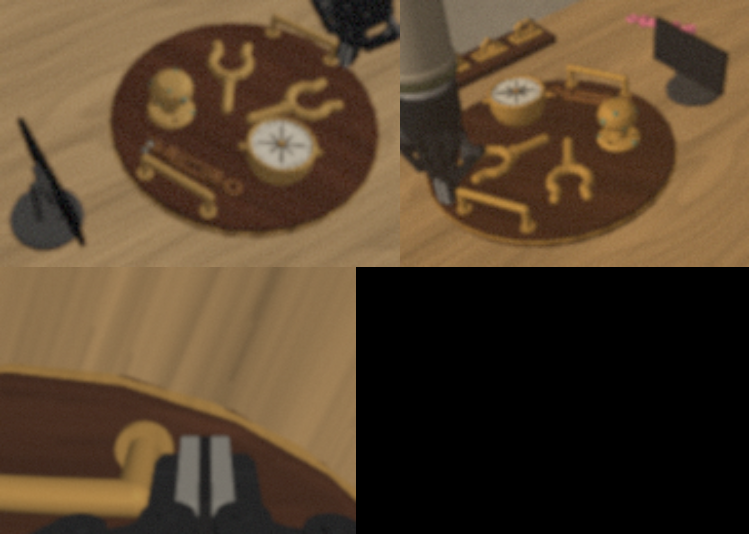

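The disc has turned 40° and the knob is now between its start and the phone, with the finger still seated on the post. I'll push another 20° and measure again.

{"op": "servo_tool", "data": {
  "fingers": [0,0,0,0,0,0,0,0,0,0],
  "linear": [
    [0.0021,-0.0051,0],
    [0.004,-0.0103,0],
    [0.0057,-0.0155,0],
    [0.0072,-0.0208,0],
    [0.0086,-0.0261,0],
    [0.0097,-0.0315,0],
    [0.0107,-0.0369,0],
    [0.0115,-0.0424,0],
    [0.0121,-0.0478,0],
    [0.0125,-0.0533,0]
  ],
  "rotation": [
    [0,0,-2],
    [0,0,-4],
    [0,0,-6],
    [0,0,-8],
    [0,0,-10],
    [0,0,-12],
    [0,0,-14],
    [0,0,-16],
    [0,0,-18],
    [0,0,-20]
  ]
}}

```text
time: 6.8
tool_pos: [554.5, 261.6, 69.2]
tcp_rot: [180.0, -0.0, 132.3]
ft_force: [0.2, 1.7, 1.0]
finger_gap: 0.2
grip_force: 0.8
```

```bash
python3 - <<'E'
from h import *
a=snap('scene','s5');b=snap('side','b5'); st=r.sense(); print(st['time'],st['tool_pos'],st['tcp_rot'],st['ft_force'])
g=a['frame'][160:280,255:435]; h=b['frame'][145:275,190:360]
cv2.imwrite('pics/q5.png',np.hstack([cv2.resize(g,None,fx=2.2,fy=2.2),cv2.resize(h,None,fx=2.2,fy=2.2)[:264]])[...,::-1])
E
```

```text
6.9 [553.93924806 261.27420013  68.90961352] [-1.79976081e+02 -2.12315044e-02  1.32306877e+02] [ 0.33560078 -0.60997785  0.02823023]
```

View pics/q5.png

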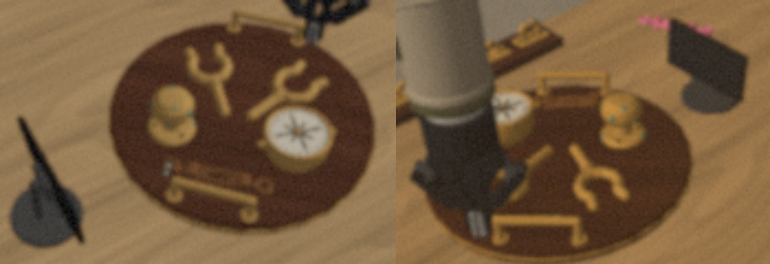

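Knob head at composite (173,102) in the scene half and (622,107) in the side half. Triangulating it.

```bash
python3 - <<'E'
from m import *
np.set_printoptions(precision=1,suppress=True)
a=load('s5');b=load('b5')
k=1/2.2
print(tri(a,(255+173*k-.3,160+102*k-.3),b,(190+226*k-.3,145+107*k-.3)))
# phone line: base + panel in both views
print(tri(a,(255+45*k,160+218*k),b,(190+(714-396)*k,145+95*k)))
E
```

```text
(array([579.8,  22.3,  86.6]), np.float64(2.6603667296304496))
(array([ 595.9, -169.5,   -0.2]), np.float64(6.908261958576469))
```

{"op": "servo_tool", "data": {
  "fingers": [0,0,0,0,0,0,0,0,0,0],
  "linear": [
    [0.0021,-0.0051,0],
    [0.004,-0.0103,0],
    [0.0057,-0.0155,0],
    [0.0072,-0.0208,0],
    [0.0086,-0.0261,0],
    [0.0097,-0.0315,0],
    [0.0103,-0.0342,0],
    [0.0107,-0.0369,0],
    [0.0109,-0.0382,0],
    [0.0109,-0.0382,0]
  ],
  "rotation": [
    [0,0,-2],
    [0,0,-4],
    [0,0,-6],
    [0,0,-8],
    [0,0,-10],
    [0,0,-12],
    [0,0,-13],
    [0,0,-14],
    [0,0,-14.5],
    [0,0,-14.5]
  ]
}}

```text
time: 7.9
tool_pos: [518.8, 243.6, 69.0]
tcp_rot: [-180.0, 0.0, 146.8]
ft_force: [-0.5, 0.4, 0.9]
finger_gap: 0.2
grip_force: 0.2
```

{"op": "servo_tool", "data": {
  "fingers": [0,0,0,0,0,0,0,0,0,0],
  "linear": [
    [0,0.005,0],
    [0,0.012,0],
    [0,0.02,0],
    [0,0.025,-0.02],
    [0,0.025,-0.05],
    [0,0.025,-0.09],
    [0,0.025,-0.13],
    [0,0.025,-0.15],
    [0,0.025,-0.15],
    [0,0.025,-0.15]
  ],
  "rotation": [
    [0,0,0],
    [0,0,0],
    [0,0,0],
    [0,0,0],
    [0,0,0],
    [0,0,0],
    [0,0,0],
    [0,0,0],
    [0,0,0],
    [0,0,0]
  ]
}}

```text
time: 8.9
tool_pos: [532.9, 265.0, 219.1]
tcp_rot: [180.0, 0.0, 146.8]
ft_force: [-0.1, -1.2, -0.8]
finger_gap: 0.1
grip_force: 0.0
```

```bash
python3 - <<'E'
from h import *
a=snap('scene','s6');b=snap('side','b6');w=snap('wrist','w6'); st=r.sense(); print(st['time'],st['tool_pos'],st['tcp_rot'],st['ft_force'])
g=a['frame'][160:280,255:435]; h=b['frame'][145:275,190:360]
cv2.imwrite('pics/q6.png',np.vstack([np.hstack([cv2.resize(g,None,fx=2.2,fy=2.2),cv2.resize(h,None,fx=2.2,fy=2.2)[:264]]),np.pad(cv2.resize(w['frame'],(512,320)),((0,0),(0,258),(0,0)))])[...,::-1])
E
```

```text
9.05 [531.59297729 264.3444932  216.82427091] [-1.79841551e+02 -1.10996237e-01  1.46798151e+02] [-0.03044189 -0.63603935 -0.311922  ]
```

View pics/q6.png

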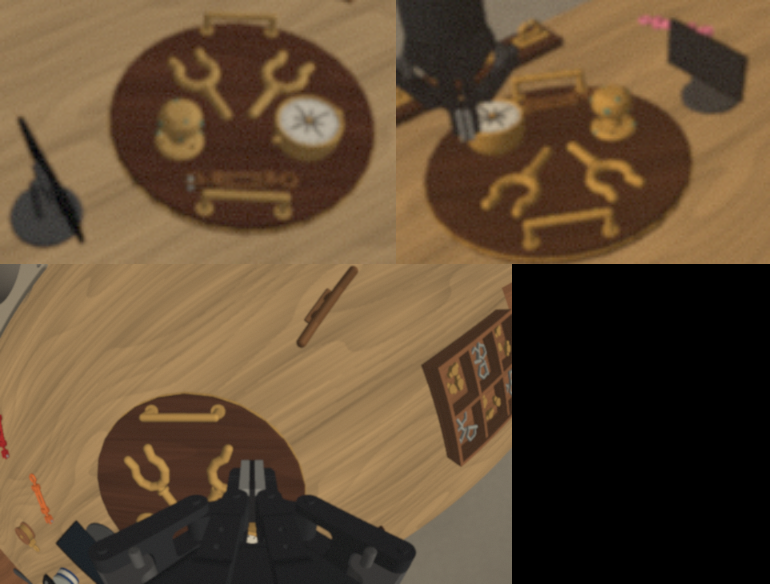

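The turntable is let go and at rest, with the knob head at composite (181,114) in the scene half and (612,100) in the side half. All the pieces are upright and on the disc.

```bash
python3 - <<'E'
from m import *
np.set_printoptions(precision=1,suppress=True)
a=load('s6');b=load('b6');k=1/2.2
p,e=tri(a,(255+181*k-.3,160+114*k-.3),b,(190+216*k-.3,145+100*k-.3));print(p,e)
C=np.array([605,111.]);
for ph in((596,-165),(599,-160)):
    d=np.array(ph)-C;d/=np.linalg.norm(d);q=p[:2]-C;print('lat',d[0]*q[1]-d[1]*q[0],'along',d@q)
K=C+np.array([np.cos(np.radians(268.8)),np.sin(np.radians(268.8))])*88;print(K)
st=r.sense();print(rel([p[0],p[1],200],146.8,st))
E
```

```text
[600.9  20.7  86.6] 2.6313668685917375
lat -1.1101450187194115 along 90.43350001968477
lat -2.0560502998511456 along 90.41693981183721
[603.2  23. ]
(array([-0.2, -0.2,  0. ]), array([-0.2, -0.1, -0. ]))
```

{"op": "servo_tool", "data": {
  "fingers": [0,0,0,0,0,0,0,0,0,0],
  "linear": [
    [-0.02,-0.017,0],
    [-0.05,-0.043,0],
    [-0.085,-0.074,0],
    [-0.12,-0.104,0],
    [-0.15,-0.13,0],
    [-0.175,-0.152,0],
    [-0.191,-0.166,0],
    [-0.191,-0.166,0],
    [-0.191,-0.166,0],
    [-0.191,-0.166,0]
  ],
  "rotation": [
    [0,0,0],
    [0,0,0],
    [0,0,0],
    [0,0,0],
    [0,0,0],
    [0,0,0],
    [0,0,0],
    [0,0,0],
    [0,0,0],
    [0,0,0]
  ]
}}

```text
time: 10.05
tool_pos: [600.8, 22.0, 218.1]
tcp_rot: [-180.0, -0.1, 146.8]
ft_force: [-0.5, 0.1, 0.4]
finger_gap: 0.1
grip_force: 0.0
```

{"op": "servo_tool", "data": {
  "fingers": [0,0,0,0,0,0,0,0],
  "linear": [
    [0,0,0.01],
    [0,0,0.025],
    [0,0,0.04],
    [0,0,0.055],
    [0,0,0.065],
    [0,0,0.072],
    [0,0,0.072],
    [0,0,0.072]
  ],
  "rotation": [
    [0,0,0],
    [0,0,0],
    [0,0,0],
    [0,0,0],
    [0,0,0],
    [0,0,0],
    [0,0,0],
    [0,0,0]
  ]
}}

```text
time: 10.85
tool_pos: [601.6, 21.0, 147.3]
tcp_rot: [180.0, 0.0, 146.8]
ft_force: [1.0, 0.5, -0.4]
finger_gap: -0.1
grip_force: 0.0
```

```bash
python3 - <<'E'
from m import *
np.set_printoptions(precision=1,suppress=True)
st=r.sense(); print(st['time'],st['tool_pos'],st['tcp_rot'],st['ft_force'])
# change of the knob patch since s6 (template of the rose, lower part) in the scene view
a=load('s6');s=snap('scene','s7');b=load('b6');t=snap('side','b7')
for o,n,(u,v) in((a,s,(337,222)),(b,t,(288,200))):
    T=o['frame'][v-7:v+8,u-11:u+12]; W=n['frame'][v-22:v+23,u-26:u+27]
    m=cv2.matchTemplate(W,T,cv2.TM_CCOEFF_NORMED); _,x,_,l=cv2.minMaxLoc(m); print(x,l[0]-15,l[1]-15)
E
```

```text
10.85 [601.6  21.  147.3] [180.    0.  146.8] [ 1.   0.5 -0.4]
0.9837066531181335 0 0
0.986847460269928 0 0
```

The knob hasn't moved, and the fingertips are about 28 mm above its top. Now I'll hold there.

{"op": "servo_tool", "data": {
  "fingers": [0,0,0,0,0,0,0,0,0,0],
  "linear": [
    [0,0,0.002],
    [0,0,0.002],
    [0,0,0.002],
    [0,0,0.002],
    [0,0,0.002],
    [0,0,0.002],
    [0,0,0.002],
    [0,0,0.002],
    [0,0,0.002],
    [0,0,0.002]
  ],
  "rotation": [
    [0,0,0],
    [0,0,0],
    [0,0,0],
    [0,0,0],
    [0,0,0],
    [0,0,0],
    [0,0,0],
    [0,0,0],
    [0,0,0],
    [0,0,0]
  ]
}}

```text
time: 11.95
tool_pos: [601.3, 21.1, 144.9]
tcp_rot: [-180.0, -0.0, 146.8]
ft_force: [0.5, 0.1, -0.2]
finger_gap: -0.2
grip_force: 0.0
```

{"op": "servo_tool", "data": {
  "fingers": [0,0,0,0,0,0,0,0,0,0],
  "linear": [
    [0,0,0],
    [0,0,0],
    [0,0,0],
    [0,0,0],
    [0,0,0],
    [0,0,0],
    [0,0,0],
    [0,0,0],
    [0,0,0],
    [0,0,0]
  ],
  "rotation": [
    [0,0,0],
    [0,0,0],
    [0,0,0],
    [0,0,0],
    [0,0,0],
    [0,0,0],
    [0,0,0],
    [0,0,0],
    [0,0,0],
    [0,0,0]
  ]
}}

```text
time: 12.95
tool_pos: [601.4, 21.1, 145.0]
tcp_rot: [180.0, 0.0, 146.8]
ft_force: [0.4, 0.2, -0.3]
finger_gap: 0.1
grip_force: 0.0
```

{"op": "servo_tool", "data": {
  "fingers": [0,0,0,0,0,0,0,0,0,0],
  "linear": [
    [0,0,0],
    [0,0,0],
    [0,0,0],
    [0,0,0],
    [0,0,0],
    [0,0,0],
    [0,0,0],
    [0,0,0],
    [0,0,0],
    [0,0,0]
  ],
  "rotation": [
    [0,0,0],
    [0,0,0],
    [0,0,0],
    [0,0,0],
    [0,0,0],
    [0,0,0],
    [0,0,0],
    [0,0,0],
    [0,0,0],
    [0,0,0]
  ]
}}

```text
time: 13.95
tool_pos: [601.4, 21.1, 145.0]
tcp_rot: [180.0, 0.0, 146.8]
ft_force: [0.5, 0.1, 0.8]
finger_gap: -0.1
grip_force: 0.0
```

```bash
python3 -c "
from bench import r
print(r.sense()['tool_pos']); print(r.hand_in())"
```

```text
[601.38109616  21.05293483 145.00069961]
the job is handed in; nothing more can be done
None
```

The job is handed in (no verdict was returned): I pushed the turntable about 74° by a handle post, which put the knob in front of the phone, about 2 mm off its centre line by my measurement, then held the fingertips about 26 mm above it for 3 s.

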